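# Pass the boxed tap through the counter divider

### The job

Push the cardboard carton along the counter, through the narrow gap between the two wooden divider blocks, until the whole carton lies on the dark mat on the far side, square with the mat. Only push it: do not lift or tip it, and leave the loose fittings standing around it where they are.

Things in the scene. Friction and masses are not known exactly. Their poses are not given: they have to be found in the camera images.
- carton: Loose cardboard carton, 100 mm long (x), 88 mm wide (y), 45 mm tall, 0.3 to 0.54 kg, ordinary sliding friction; too wide to grasp. Origin: centre of its underside, z up. Starts on the robot's side of the divider, up to 75 mm to either side of the gap's centre line, turned up to 0.4 rad from square with the divider. Passes the gap with its length along the gap.
- divider: Fixed divider. Origin: on the counter in mid-gap; x points through the gap, away from the robot; y along the divider; z up. On each side lies a wooden block, 40 mm deep (x -20 to 20 mm), 40 mm tall, y 48 to 218 mm either way; the inner ends are half-round noses, radius 20 mm, 96 mm apart at the narrowest. Metal fittings on top, over 125 mm from mid-gap, reach 74 mm height.
- mat (a point): Centre of the dark rubber mat, 140 mm along the divider's x by 170 mm along its y, let in flush with the counter beyond the gap (divider x 30 to 170 mm, y -85 to 85 mm); axes parallel to the divider's. Flat; does not hinder sliding.
- coupling: Loose blue and black pipe coupling standing upright, 44 mm diameter, 70 mm tall; a bystander on the robot's side of the divider, towards its left (+y) end. Origin: centre of its underside.
- tee: Loose white plastic pipe tee lying flat, 64 mm long (its x), 30 mm tall, its branch 34 mm to +y; a bystander on the robot's side, towards the divider's right (-y) end. Origin: under the middle of the run, on the counter.
- nipple: Loose brass pipe nipple with a round collar standing upright, 36 mm across, 46 mm tall; a bystander on the customer's side, to the left (+y) of the mat. Origin: centre of its underside.
Mind the look-alikes: they are no part of the job. Several things have the shape of the carton; the one meant has the colours described above.

How it is judged:
By the outcome, as a careful person would: the job done as asked, in the order asked, and still so for the second after the job is handed in, with the robot touching nothing.
It also fails if it takes over 72 s, if anything falls off the work surface, if the arm or the gripper's body presses on something with over 40 N, if the wrist force passes 120 N, or if a joint passes its speed limit or range.

### The arm

A 6-joint arm with a two-finger parallel gripper is mounted at the origin on the work surface. World frame = base frame: x ahead of the robot, y to its left, z up, the work surface at z = 0. Lengths are in m, angles in rad, forces in N, time in s.
With the tool pointing down it reaches from about 0.25 to 0.775 m from the base axis. Payload 4 kg.
Tool frame: the origin (TCP) lies at the very end of the fingers, on their centre line; the grasp point (between the pads) lies 19 mm behind it; z points along the fingers, y is the line along which they close (so a half turn about z gives the same grasp; the last joint's range is limited). The gripper opens to 85 mm and grips with 20 to 120 N. Pads are 22 mm wide; open, the fingers measure 114 mm over their backs; the gripper's body (76 mm by 85 mm) begins 54 mm behind the grasp point. The pads swing forward as they close: fully open they stand 13 mm farther back than shut.
Start: joints at [1.118, 0.087, 1.371, -0, 1.684, -0.103], TCP at [0.188, 0.517, 0.231] pointing down, gripper open.
Joint ranges: [-3.1, 3.1], [-0.76, 2.03], [0.27, 2.55], [-1.08, 4.22], [0.17, 2.65], [-2.57, 2.57]. Speed limits (rad/s): [2.79, 2.79, 3.14, 3.14, 3.14, 3.14].

### API

Orientations are given as a unit quaternion [x, y, z, w].
In Python, from bench import r, optics gives the robot as it stands.
- The arm moves only by the tool jog_arm, never from a script. Its argument "increments" is a list of rows, each a list of 3 entries, a list of its own where there are three numbers: the shift along the tool's x, y, z in mm, then the turn, a rotation vector about the tool's x, y, z in rad, then the opening, from -1 (shut) to 1 (fully open), so that 0 is half open. A call has 1 to 10 rows; each row is the pose to reach, as a shift and turn from the pose commanded when the call began, along the tool's axes at that moment; what a row does not reach only later rows make up. A row lasts 1/8 s, in which the tool goes at most 62.5 mm and 10.7 degrees, less where a joint would pass 70% of its speed; a pose out of reach is approached as far as the arm can. A call with a gripper value outside its range is refused whole. The fingers move at their own pace and stop on an object; "newtons" is the grip in N (left out, the last holds). Time passes only in rows, so rows that repeat a pose let the fingers close. It gives the time, the measured TCP pose, the force, the opening and the grip force at its end, in the units of the state.
- r.state(): the state, without advancing time (a new reading comes with each control period).
- optics.snapshot(name): name is "side" or "top"; returns a dict with "image" (420x560x3 uint8, red, green, blue), "fovy" (degrees; the focal length in pixels is half the picture's height over the tangent of half this angle, whatever the lens; pixels are square), "cx", "cy" (the principal point, pixels), "T" (4x4, takes a point from camera to world coordinates). Camera axes: x right, y down, z forward; pixel columns grow to the right and rows downward; lengths in m; the calibration is good to about 2 mm. A picture is of the moment at which its call begins. There is no depth.
- r.finish_job(): hands the job in; it is judged then, once.
The state is a dict: "time_s": time; "qpos": joint angles; "qvel": joint speeds; "joint_torque": joint torques, N m; "ee_pos": TCP position; "tool_rot": TCP orientation; "wrist_force": force on the tool from outside, world axes, zero at the start; "ft_torque": the same for the moment, N m; "gripper_width": finger opening in m; "finger_force": force on a finger pad.
Only numpy, scipy, OpenCV 4.12 (cv2) and the standard library are available. Lean on these libraries where they do the work, as an engineer would, in place of code of your own. Each camera call takes 0.05 s, during which the arm holds its last target. There are 200 camera calls.

## Working session

There is one attempt and no reset: what is moved stays moved. The work goes in short steps, Python scripts to look and compute and a tool call to move; the robot and the scene stay as the last step left them, time stands still between calls to the robot, and variables do not carry over. Pictures are saved under pics/ and viewed, at most 10 in all, crops included, and the job is handed in when it is done.

Besides the shell and the picture viewer there is one more tool, called after "Emit:" in YAML: its name, and indented under it one key for each argument. jog_arm: Moves the arm, as the interface text tells. Its arguments: {"type":"object","properties":{"increments":{"type":"array"},"newtons":{"type":"number"}},"required":["increments"]}

```bash
mkdir -p pics; cat > h.py <<'E'
import numpy as np,cv2
from bench import r,optics
def snap(n,f):
    s=optics.snapshot(n); cv2.imwrite('pics/'+f,cv2.cvtColor(s['image'],cv2.COLOR_RGB2BGR)); return s
def ray(s,uv,z):
    h=s['image'].shape[0]; f=h/2/np.tan(np.radians(s['fovy'])/2)
    d=np.array([(uv[0]-s['cx'])/f,(uv[1]-s['cy'])/f,1]); T=np.array(s['T'])
    d=T[:3,:3]@d; o=T[:3,3]; return o+d*(z-o[2])/d[2]
E
python3 - <<'E'
from h import *
import pickle
a=snap('top','t0.png');b=snap('side','s0.png')
pickle.dump((a,b),open('s0.pkl','wb'))
for s in(a,b):print(s['fovy'],s['cx'],s['cy'],np.round(s['T'],3))
st=r.state();print(st['time_s'],st['ee_pos'],st['tool_rot'],st['gripper_width'])
E
```

```text
47.22813247438811 286.0682730152372 212.5418802765399 [[ 0.024 -0.995  0.093  0.432]
 [-0.999 -0.022  0.027  0.018]
 [-0.025 -0.093 -0.995  1.146]
 [ 0.     0.     0.     1.   ]]
44.20235909177405 282.85931601986374 209.63561540375196 [[ 0.93  -0.199  0.308  0.207]
 [-0.367 -0.52   0.772 -0.752]
 [ 0.007 -0.831 -0.556  0.572]
 [ 0.     0.     0.     1.   ]]
0.1 [0.18829825 0.51627228 0.23023091] [ 1.74010353e-01  9.84743286e-01 -9.87816037e-04 -2.87854801e-04] 0.08570034433756737
```

View pics/t0.png

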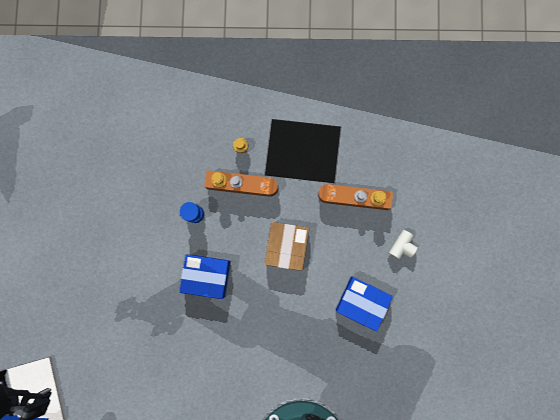

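View pics/s0.png

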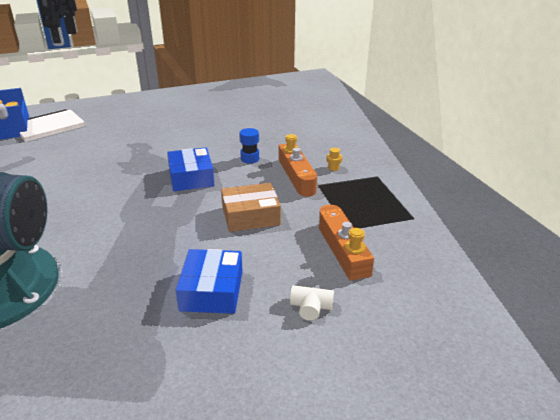

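The top view shows three carton-shaped things: brown at (288,247), blue at (205,277) and blue at (364,303). The brown one has the cardboard colour, so it is the one meant. The mat is at (303,151), and the gap runs from (277,187) to (320,192).

```bash
cat >> h.py <<'E'
def rect(s,mask,z):
    cs,_=cv2.findContours(mask.astype(np.uint8),cv2.RETR_EXTERNAL,cv2.CHAIN_APPROX_NONE)
    c=max(cs,key=cv2.contourArea); hull=cv2.convexHull(c)[:,0]
    P=np.array([ray(s,p,z)[:2] for p in hull])
    (cx,cy),(w,h),a=cv2.minAreaRect((P*1000).astype(np.float32)); return cx,cy,w,h,a,cv2.boxPoints(((cx,cy),(w,h),a)).round(0).tolist()
def cartonmask(s):
    im=s['image'];hsv=cv2.cvtColor(im,cv2.COLOR_RGB2HSV).astype(int)
    H,S,V=hsv[...,0],hsv[...,1],hsv[...,2]
    return (H>=5)&(H<=22)&(S>60)&(S<190)&(V>100)
E
python3 - <<'E'
from h import *
import pickle
a,b=pickle.load(open('s0.pkl','rb'))
im=a['image'];bl=np.zeros(im.shape[:2],bool);bl[100:200,240:360]=(im.max(2)<45)[100:200,240:360]
print('mat',rect(a,bl,0))
hsv=cv2.cvtColor(im,cv2.COLOR_RGB2HSV)
for p in[(275,240),(300,258),(287,246),(302,236),(345,195),(280,255),(290,272)]:print(p,hsv[p[1],p[0]])
m=np.zeros(im.shape[:2],bool);m[215:285,255:320]=True
cm=cartonmask(a)&m
k=cv2.morphologyEx(cm.astype(np.uint8),cv2.MORPH_OPEN,np.ones((2,2)))
print('carton',rect(a,cv2.morphologyEx(k,cv2.MORPH_CLOSE,np.ones((25,25))),.045))
c=cv2.resize(im[160:320,180:400],None,fx=3.5,fy=3.5)[...,::-1].copy()
cs,_=cv2.findContours(k,0,2);cv2.drawContours(c,[(x*3.5-np.array([180,160])*3.5).astype(int) for x in cs],-1,(0,255,0),1)
cv2.imwrite('pics/c0.png',c)
o=hsv[...,0].astype(int);om=(o>=5)&(o<=12)&(hsv[...,1]>190)
for x0,x1 in[(200,285),(312,400)]:
    q=np.zeros_like(om);q[165:215,x0:x1]=om[165:215,x0:x1];print('blk',rect(a,q,.04))
for n,p,z in[('coupling',(191,212),.07),('tee',(403,246),.015),('nipple',(240,145),.046),('blueL',(205,277),.045)]:print(n,ray(a,p,z).round(3))
E
```

```text
mat (690.7506103515625, 12.932746887207031, 167.77806091308594, 139.1919708251953, 84.49629211425781, [[613.0, -64.0], [752.0, -77.0], [768.0, 90.0], [630.0, 103.0]])
(275, 240) [ 14 121 167]
(300, 258) [ 16 126 166]
(287, 246) [  0  10 220]
(302, 236) [ 15   4 242]
(345, 195) [ 13 165 192]
(280, 255) [  9  16 217]
(290, 272) [103  31 116]
carton (456.3321533203125, 42.88626480102539, 87.45928192138672, 99.30463409423828, 82.3918228149414, [[401.0, 6.0], [500.0, -7.0], [511.0, 80.0], [413.0, 93.0]])
blk (575.4212036132812, 81.5753402709961, 0.0, 0.0, 0.0, [[575.0, 82.0], [575.0, 82.0], [575.0, 82.0], [575.0, 82.0]])
blk (548.4259643554688, -182.10159301757812, 4.584659099578857, 0.0, 91.23884582519531, [[548.0, -184.0], [548.0, -184.0], [548.0, -180.0], [548.0, -180.0]])
coupling [0.529 0.262 0.07 ]
tee [ 0.465 -0.227  0.015]
nipple [0.691 0.159 0.046]
blueL [0.383 0.229 0.045]
```

View pics/c0.png

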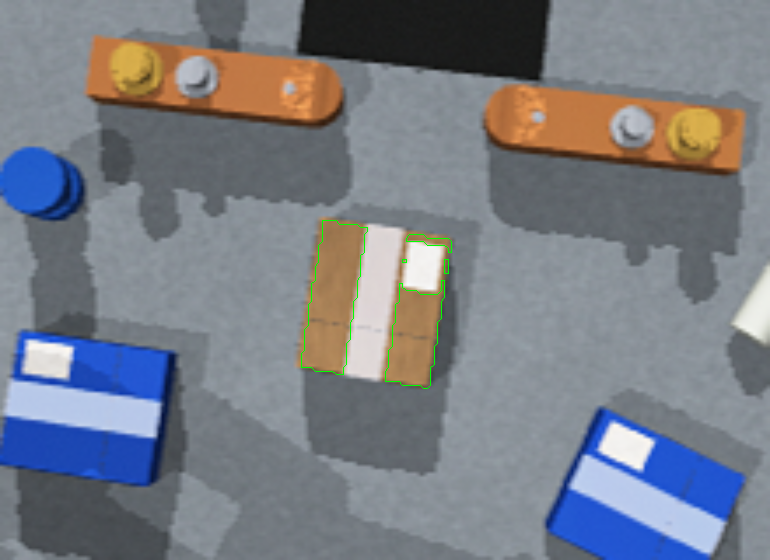

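Crop confirms the brown carton. Its measured top is 99 x 87 mm, which fits the 100 x 88 given. It sits about 7 mm left of the gap's centre line and is turned about -2° relative to the divider. The plan is a side push with both fingers to square and centre it, then a push from behind.

Emit:
jog_arm:
  increments:
    - [[-395,-278,80],[0,0,1.317],0]
    - [[-395,-278,80],[0,0,1.317],0]
    - [[-395,-278,80],[0,0,1.317],0]
    - [[-395,-278,80],[0,0,1.317],0]
    - [[-395,-278,80],[0,0,1.317],0]
    - [[-395,-278,80],[0,0,1.317],0]
    - [[-395,-278,80],[0,0,1.317],0]
    - [[-395,-278,80],[0,0,1.317],0]
    - [[-395,-278,80],[0,0,1.317],0]
    - [[-395,-278,80],[0,0,1.317],0]

```text
time_s: 1.35
ee_pos: [0.4638, 0.1205, 0.1509]
tool_rot: [0.74, 0.672, -0.0, -0.001]
wrist_force: [0.2, -0.0, -0.4]
gripper_width: 0.0427
finger_force: 0.0
```

```bash
cat >> h.py <<'E'
from scipy.spatial.transform import Rotation as R
yaw=np.radians(-5.5);D=np.array([np.cos(yaw),np.sin(yaw)]);N=np.array([-D[1],D[0]]);O=np.array([690.75,12.93])-100*D
def dv(p): q=np.array(p)[:2]-O; return np.round([q@D,q@N],1)
def tool():
    s=r.state();M=R.from_quat(s['tool_rot']).as_matrix()
    print('t',s['time_s'],'tcp mm',np.round(np.array(s['ee_pos'])*1000,1),'div',dv(np.array(s['ee_pos'])*1000),'tool y rel div x deg',round(np.degrees(np.arctan2(M[1,1],M[0,1])-yaw),2),'tilt',M[:,2].round(3),'F',np.round(s['wrist_force'],1),'w',s['gripper_width'])
E
python3 - <<'E'
from h import *
import pickle
a,b=pickle.load(open('s0.pkl','rb'))
tool();print('noses',dv(ray(a,(278,186.6),.03)*1000),dv(ray(a,(318.6,193.4),.03)*1000))
E
```

```text
t 1.35 tcp mm [463.8 120.5 150.9] div [-136.2   85.3] tool y rel div x deg -0.02 tilt [-0.001  0.001 -1.   ] F [ 0.2 -0.  -0.4] w 0.042656881633498574
noses [ 1.2 46.4] [ -3.7 -50. ]
```

Emit:
jog_arm:
  increments:
    - [[0,0,50],[0,0,0],0]
    - [[0,0,100],[0,0,0],0]
    - [[0,0,130],[0,0,0],0]
    - [[0,0,139],[0,0,0],0]
    - [[0,0,139],[0,0,0],0]
    - [[-6,0,139],[0,0,0],0]
    - [[-12,0,139],[0,0,0],0]
    - [[-17,0,139],[0,0,0],0]
    - [[-20,0,139],[0,0,0],0]
    - [[-20,0,139],[0,0,0],0]

```text
time_s: 2.6
ee_pos: [0.4626, 0.1001, 0.0126]
tool_rot: [0.74, 0.672, 0.0, 0.0]
wrist_force: [0.2, -0.2, 0.9]
gripper_width: 0.0428
finger_force: 0.3
```

Emit:
jog_arm:
  increments:
    - [[-2,0,0],[0,0,0],0]
    - [[-4,0,0],[0,0,0],0]
    - [[-6,0,0],[0,0,0],0]
    - [[-7,0,0],[0,0,0],0]
    - [[-8,0,0],[0,0,0],0]
    - [[-9,0,0],[0,0,0],0]
    - [[-9,0,0],[0,0,0],0]

```text
time_s: 3.48
ee_pos: [0.4619, 0.0912, 0.0125]
tool_rot: [0.74, 0.672, 0.0, 0.0]
wrist_force: [0.3, 2.8, 2.0]
gripper_width: 0.0426
finger_force: 1.8
```

```bash
python3 - <<'E'
from h import *
tool();a=snap('top','t1.png')
cv2.imwrite('pics/c1.png',cv2.resize(a['image'][160:320,180:400],None,fx=3.5,fy=3.5)[...,::-1])
E
```

```text
t 3.475 tcp mm [461.9  91.2  12.5] div [-135.3   56. ] tool y rel div x deg 0.0 tilt [ 0.001 -0.    -1.   ] F [0.3 2.8 2. ] w 0.04260858397938466
```

View pics/c1.png

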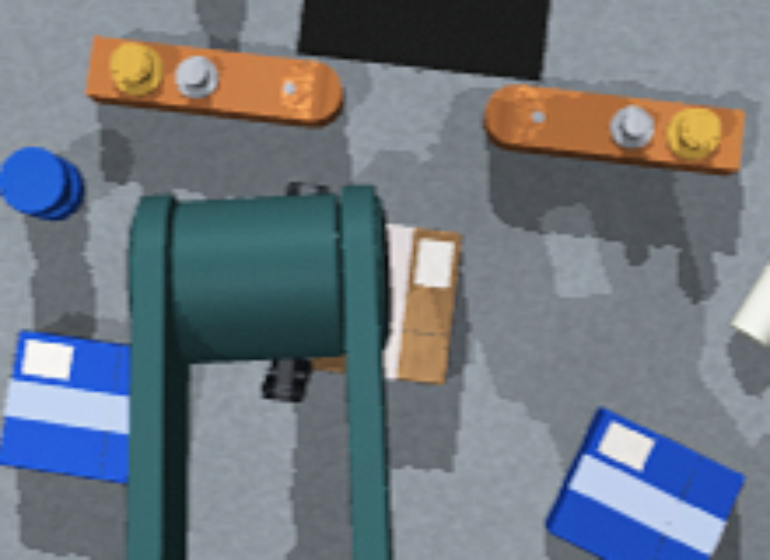

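The carton moved about 8 mm right and squared up. Next I go round behind it.

Emit:
jog_arm:
  increments:
    - [[10,0,0],[0,0,0],0]
    - [[25,0,-10],[0,0,0],0]
    - [[25,0,-60],[0,0,0],0]
    - [[20,-20,-110],[0,0,-0.15],0]
    - [[0,-60,-120],[0,0,-0.33],0]
    - [[-56,-87,-120],[0,0,-0.51],0]
    - [[-56,-87,-120],[0,0,-0.69],0]
    - [[-56,-87,-120],[0,0,-0.87],0]
    - [[-56,-87,-120],[0,0,-1.05],0]
    - [[-56,-87,-120],[0,0,-1.23],0]

```text
time_s: 4.78
ee_pos: [0.3694, 0.0442, 0.1327]
tool_rot: [0.214, 0.977, -0.0, 0.0]
wrist_force: [-0.1, 1.0, 0.4]
gripper_width: 0.0427
finger_force: 0.0
```

```bash
cat >> h.py <<'E'
def carton(a,box):
    m=np.zeros(a['image'].shape[:2],bool);m[box[1]:box[3],box[0]:box[2]]=True
    k=cv2.morphologyEx((cartonmask(a)&m).astype(np.uint8),cv2.MORPH_OPEN,np.ones((2,2)))
    c=rect(a,cv2.morphologyEx(k,cv2.MORPH_CLOSE,np.ones((25,25))),.045)
    print('carton',np.round(c[:5],1),'div',dv(c[:2]),'corners',[dv(p).tolist() for p in c[5]])
E
python3 - <<'E'
from h import *
tool();a=snap('top','t2.png');carton(a,(255,215,325,285))
cv2.imwrite('pics/c2.png',cv2.resize(a['image'][160:320,180:400],None,fx=3.5,fy=3.5)[...,::-1])
E
```

```text
t 4.775 tcp mm [369.4  44.2 132.7] div [-222.8    0.3] tool y rel div x deg 70.84 tilt [ 0.    -0.001 -1.   ] F [-0.1  1.   0.4] w 0.042676034323350744
carton [457.1  34.5  87.5  99.5  84.4] div [-134.7   -1. ] corners [[-184.8, -44.4], [-85.3, -44.9], [-84.7, 42.6], [-184.2, 43.0]]
```

View pics/c2.png

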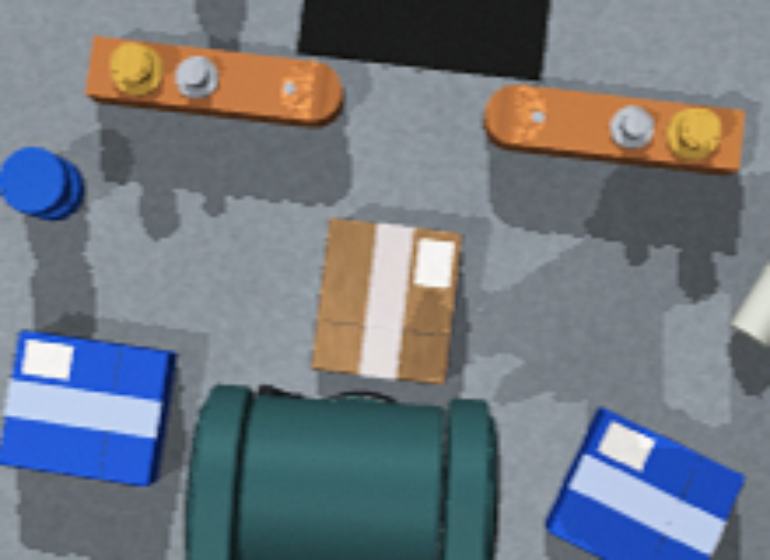

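Carton at lateral -1 mm, square to the gap. Turning the last 19° and descending behind it.

Emit:
jog_arm:
  increments:
    - [[0,0,40],[0,0,-0.17],0]
    - [[0,0,80],[0,0,-0.334],0]
    - [[0,0,110],[0,0,-0.334],0]
    - [[0,0,121],[0,0,-0.334],0]
    - [[0,0,121],[0,0,-0.334],0]
    - [[0,0,121],[0,0,-0.334],0]

```text
time_s: 5.58
ee_pos: [0.3709, 0.044, 0.0128]
tool_rot: [0.052, 0.999, 0.0, 0.001]
wrist_force: [0.6, -0.9, 0.1]
gripper_width: 0.0424
finger_force: 0.0
```

Emit:
jog_arm:
  increments:
    - [[-8,0,0],[0,0,0],0]
    - [[-16,0,0],[0,0,0],0]
    - [[-22,0,0],[0,0,0],0]
    - [[-27,0,0],[0,0,0],0]
    - [[-32,0,0],[0,0,0],0]
    - [[-37,0,0],[0,0,0],0]
    - [[-42,0,0],[0,0,0],0]
    - [[-47,0,0],[0,0,0],0]
    - [[-52,0,0],[0,0,0],0]
    - [[-57,0,0],[0,0,0],0]

```text
time_s: 6.82
ee_pos: [0.4248, 0.0382, 0.011]
tool_rot: [0.051, 0.999, 0.0, -0.002]
wrist_force: [-6.7, 0.1, 4.7]
gripper_width: 0.0426
finger_force: 2.7
```

```bash
python3 - <<'E'
from h import *
tool();a=snap('top','t3.png');carton(a,(255,196,325,285))
cv2.imwrite('pics/c3.png',cv2.resize(a['image'][160:320,180:400],None,fx=3.5,fy=3.5)[...,::-1])
E
```

```text
t 6.825 tcp mm [424.8  38.2  11. ] div [-167.1   -0.3] tool y rel div x deg 89.62 tilt [-0.004  0.    -1.   ] F [-6.7  0.1  4.7] w 0.04261641328747176
carton [503.6  28.9  88.1  60.5  85.8] div [-87.8  -2. ] corners [[-117.2, -47.0], [-56.1, -45.1], [-58.6, 43.1], [-118.7, 41.3]]
```

View pics/c3.png

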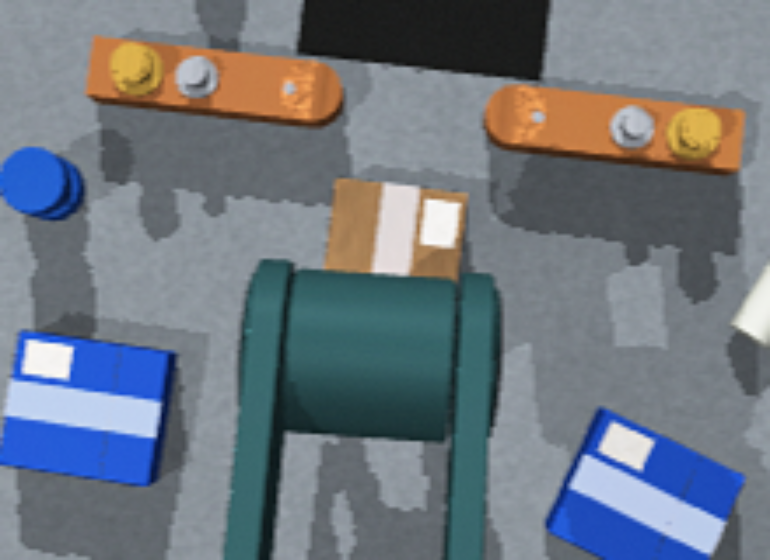

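Front edge at -57 mm, centred within about 1 mm. Continuing into the gap.

Emit:
jog_arm:
  increments:
    - [[-5,0,0],[0,0,0],0]
    - [[-10,0,0],[0,0,0],0]
    - [[-15,0,0],[0,0,0],0]
    - [[-20,0,0],[0,0,0],0]
    - [[-25,0,0],[0,0,0],0]
    - [[-30,0,0],[0,0,0],0]
    - [[-35,0,0],[0,0,0],0]
    - [[-40,0,0],[0,0,0],0]

```text
time_s: 7.88
ee_pos: [0.4664, 0.0339, 0.0113]
tool_rot: [0.051, 0.999, 0.0, 0.0]
wrist_force: [-1.9, 0.2, -1.9]
gripper_width: 0.0428
finger_force: 0.8
```

```bash
python3 - <<'E'
from h import *
tool();a=snap('top','t4.png');b=snap('side','s4.png')
im=a['image'][130:260,220:380];im2=b['image'][130:290,190:420]
p=cv2.resize(im,(480,390));q=cv2.resize(im2,(560,390))
cv2.imwrite('pics/c4.png',cv2.resize(np.hstack([p,q]),(800,300))[...,::-1] if 0 else np.vstack([cv2.resize(im,None,fx=4.6,fy=4.6)])[...,::-1])
E
```

```text
t 7.875 tcp mm [466.4  33.9  11.3] div [-125.3   -0.6] tool y rel div x deg 89.61 tilt [ 0.  0. -1.] F [-1.9  0.2 -1.9] w 0.04276556157156529
```

View pics/c4.png

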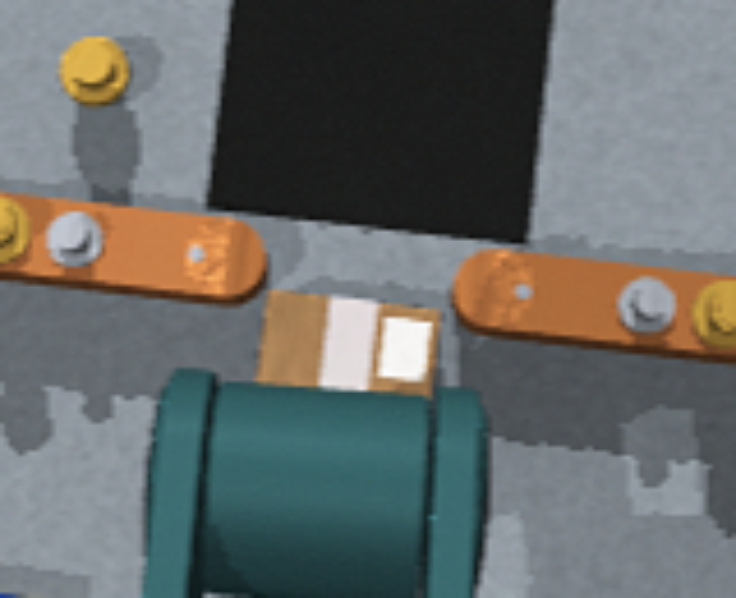

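Left clearance is about 3 mm and right about 5 mm at the noses, and the carton is square. Continuing.

Emit:
jog_arm:
  increments:
    - [[-5,0,0],[0,0,0],0]
    - [[-10,0,0],[0,0,0],0]
    - [[-15,0,0],[0,0,0],0]
    - [[-20,0,0],[0,0,0],0]
    - [[-25,0,0],[0,0,0],0]
    - [[-30,0,0],[0,0,0],0]
    - [[-35,0,0],[0,0,0],0]
    - [[-40,0,0],[0,0,0],0]
    - [[-45,0,0],[0,0,0],0]
    - [[-50,0,0],[0,0,0],0]

```text
time_s: 9.22
ee_pos: [0.5158, 0.0289, 0.0116]
tool_rot: [0.051, 0.999, 0.0, -0.0]
wrist_force: [-5.2, 0.2, 4.5]
gripper_width: 0.0427
finger_force: 2.8
```

```bash
python3 - <<'E'
from h import *
tool();a=snap('top','t5.png')
cv2.imwrite('pics/c5.png',cv2.resize(a['image'][130:260,220:380],None,fx=4.6,fy=4.6)[...,::-1])
E
```

```text
t 9.225 tcp mm [515.8  28.9  11.6] div [-75.7  -0.9] tool y rel div x deg 89.61 tilt [-0.001  0.    -1.   ] F [-5.2  0.2  4.5] w 0.04266841727443941
```

View pics/c5.png

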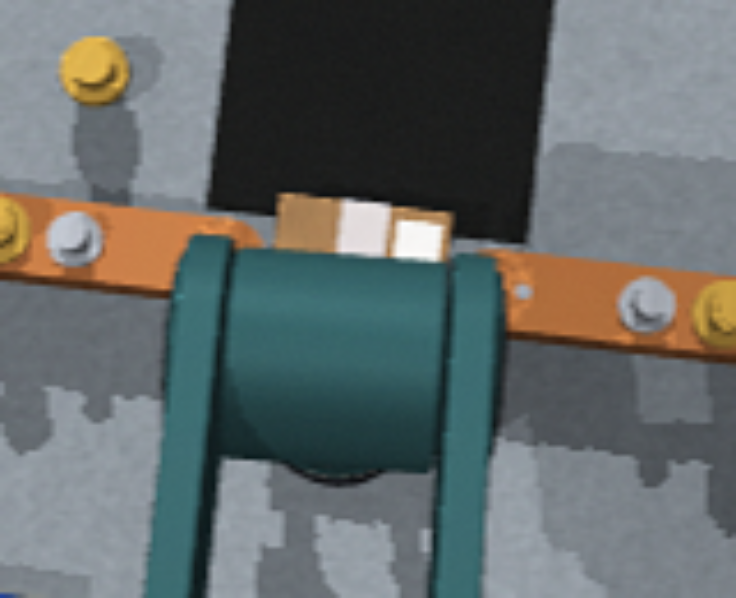

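The carton is in the gap without touching, and forces are low. Pushing on to the mat, about 115 mm.

Emit:
jog_arm:
  increments:
    - [[-6,0,0],[0,0,0],0]
    - [[-12,0,0],[0,0,0],0]
    - [[-18,0,0],[0,0,0],0]
    - [[-24,0,0],[0,0,0],0]
    - [[-30,0,0],[0,0,0],0]
    - [[-36,0,0],[0,0,0],0]
    - [[-42,0,0],[0,0,0],0]
    - [[-48,0,0],[0,0,0],0]
    - [[-54,0,0],[0,0,0],0]
    - [[-60,0,0],[0,0,0],0]

```text
time_s: 10.52
ee_pos: [0.5759, 0.0226, 0.0114]
tool_rot: [0.051, 0.999, 0.0, -0.0]
wrist_force: [-5.4, 0.8, 4.9]
gripper_width: 0.0429
finger_force: 2.6
```

Emit:
jog_arm:
  increments:
    - [[-6,0,0],[0,0,0],0]
    - [[-12,0,0],[0,0,0],0]
    - [[-18,0,0],[0,0,0],0]
    - [[-24,0,0],[0,0,0],0]
    - [[-30,0,0],[0,0,0],0]
    - [[-36,0,0],[0,0,0],0]
    - [[-42,0,0],[0,0,0],0]
    - [[-48,0,0],[0,0,0],0]
    - [[-53,0,0],[0,0,0],0]
    - [[-55,0,0],[0,0,0],0]

```text
time_s: 11.78
ee_pos: [0.6305, 0.0169, 0.0114]
tool_rot: [0.051, 0.999, 0.0, -0.0]
wrist_force: [-5.0, -0.0, 5.3]
gripper_width: 0.0427
finger_force: 2.8
```

Emit:
jog_arm:
  increments:
    - [[4,0,0],[0,0,0],0]
    - [[15,0,0],[0,0,0],0]
    - [[30,0,0],[0,0,0],0]
    - [[30,0,-40],[0,0,0],0]
    - [[30,0,-90],[0,0,0],0]
    - [[60,0,-140],[0,0,0],0]
    - [[120,0,-150],[0,0,0],0]
    - [[180,0,-150],[0,0,0],0]
    - [[220,0,-150],[0,0,0],0]
    - [[220,0,-150],[0,0,0],0]

```text
time_s: 13.02
ee_pos: [0.409, 0.04, 0.1611]
tool_rot: [0.051, 0.999, 0.0, 0.001]
wrist_force: [1.0, -0.1, 0.6]
gripper_width: 0.0426
finger_force: 0.0
```

```bash
python3 - <<'E'
from h import *
tool();a=snap('top','t6.png');carton(a,(255,105,350,185))
E
```

```text
t 13.025 tcp mm [409.   40.  161.1] div [-1.83e+02 -1.00e-01] tool y rel div x deg 89.64 tilt [ 0.002  0.    -1.   ] F [ 1.  -0.1  0.6] w 0.04261110622976809
carton [688.7  10.4  88.2  99.9  84.3] div [98.2 -2.7] corners [[48.5, -47.1], [148.0, -47.5], [148.6, 40.9], [48.1, 41.3]]
```

View pics/t6.png

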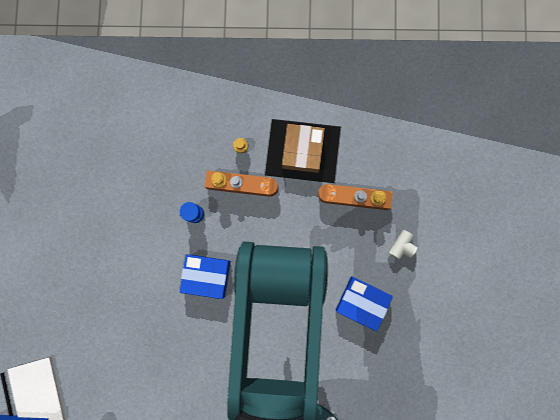

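The carton at (304,147) lies wholly on the mat, with 18 mm or more to the nearest edge. It is square with the mat, the fittings are where they were, and the arm is clear.

```bash
python3 -c "
from bench import r
print(r.finish_job())"
```

```text
the job is handed in; nothing more can be done
None
```

The carton was pushed through the gap and now lies wholly on the mat, measured square to within about 0.2°, with the loose fittings where they were; the job is handed in at about 13 s, and no verdict came back.

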